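Release the ratchet jar clamp

TASK

The jar in the clamp board on the worktop is finished with: press down the release paddle on the clamp's sliding jaw and, keeping it pressed, push the jaw away from the jar along its bar, fully back against the end stop, then let go so that the paddle springs up. Do it with the fingertips only: do not grasp or lift anything, leave the jar standing where it is on the board, and do not disturb the other things round the clamp.

Things in the scene. Friction and masses are not known exactly. Their poses are not given: they have to be found in the camera images.
- clamp: jar clamp: wooden board 348 x 130 mm, top 18 mm above the worktop, held down by suction feet (fixed). x axis: along the board, from the fixed grey V-jaw (x = -0.15) to the end-stop bracket (x = 0.16), towards the robot's right give or take 25 deg; z up. A toothed steel bar 22 mm wide, 37 mm high lies on the x axis from -0.03 to the end stop. Origin: on the worktop, 166 mm from the fixed-jaw end.
- sliding_jaw (a joint): the grey sliding V-jaw's position on the bar, m: about 0 at the start, closed on the jar; grows along clamp +x; 0.085 = fully back at the end stop. Drag about 3 N. Towards the jar it clicks freely over the teeth; away from the jar the pawl blocks it unless the paddle is held down. Fully back there are no teeth under the pawl and the paddle can spring right up.
- release (a joint): angle of the release paddle on the sliding jaw, rad: 0 = up (pawl in the teeth), 0.28 = right down (6 N at its middle; 3 N starts it); past about 0.2 the pawl is clear of the teeth. Sprung: when let go it comes up and the pawl locks again.
- release_pad (a point): middle of the release paddle's top: ribbed steel plate 46 x 46 mm on the sliding jaw, facing up, 59 mm above the worktop when up, rising 8 deg towards the end stop; goes down 9 mm and 6 mm towards the end stop in full travel. Clamp x = 0.032 + sliding_jaw. 30 mm past it (+x) stands the jaw's push wall, 64 mm wide, top 84 mm up; 55 mm towards the jar the jaw plate, top 73 mm; the sides are open.
- clip_jar: clip-top glass jar between the jaws, 82 x 77 mm, 116 mm tall, 0.3 to 0.55 kg, loose; origin at the centre of its underside, on the board.
- spice_jar_0: a spice jar with a dark cap, 41 mm across and 105 mm tall, standing past the end-stop end of the clamp; loose; origin at its underside.
- spice_jar_1: a second spice jar with a dark cap, 41 mm across and 105 mm tall, standing beside the clamp on its +y side, near the jar; loose; origin at its underside.
- salt_shaker: a glass salt shaker with a steel cap, 44 mm across and 90 mm tall, standing beside the clamp on its +y side; loose; origin at its underside.
- teaspoon: a steel teaspoon, 130 x 27 x 11 mm, lying beside the clamp on its -y side; loose; origin at its underside.
- garlic_bulb: a garlic bulb, 53 mm, lying beside the fixed-jaw end of the clamp on its -y side; loose; origin at its underside.
- lemon: a lemon, 72 x 57 x 58 mm, lying past the fixed-jaw end of the clamp; loose; origin at its underside.
- jar_seat (a point): the place on the board where the jar stands: clamp x = -0.085, y = 0, on the board's top face (18 mm above the worktop).
Mind the look-alikes: they are no part of the job. Leave any blue look-alike of the clip_jar alone.

How it is judged (in metres and radians):
On the way, in this order (a step that is already met when the one before it is completed fails the run):
1. the release paddle is pressed down while the jaw is still closed on the jar (value of joint release above 0.15 rad and value of joint sliding_jaw below 0.02 m), for 0.05 s.
2. the sliding jaw is pushed fully back to the end stop (value of joint sliding_jaw above 0.079 m), for 0.1 s.
At the end, for the whole second after the job is handed in: The sliding jaw stands fully back (within 6 mm of the end stop) and at rest, the release paddle has sprung up (under 0.04 rad), and the jar stands upright on the board within 20 mm of its place, at rest (value of joint sliding_jaw above 0.079 m and value of joint release below 0.04 rad and velocity of joint sliding_jaw below 0.005 m/s and linear speed of clip_jar below 0.01 m/s and horizontal distance between clip_jar and jar_seat below 0.02 m and angle between clip_jar's own z axis and vertical below 0.1 rad and height (world z) of clip_jar below 0.026 m); the robot touches nothing.
It fails at once if the jar is lifted, tipped or pushed off its place (over 8 mm up, 0.2 rad, 20 mm) (height (world z) of clip_jar above 0.026 m or angle between clip_jar's own z axis and vertical above 0.2 rad or horizontal distance between clip_jar and jar_seat above 0.02 m).
It fails at once if another thing round the clamp is moved by more than 20 mm (distance of any of spice_jar_0, spice_jar_1, salt_shaker, teaspoon, garlic_bulb, lemon from where it was at the start of the episode above 0.02 m).
It also fails if it takes over 35 s, if anything falls off the work surface, if the arm or the gripper's body presses on something with over 40 N, if the wrist force passes 120 N, or if a joint passes its speed limit or range.

ROBOT

A 7-joint arm with a two-finger parallel gripper is mounted at the origin on the work surface; the furniture and walls round the work are solid. World frame = base frame: x ahead of the robot, y to its left, z up, the work surface at z = 0. Lengths are in m, angles in degrees, forces in N, time in s.
With the tool pointing down it reaches from about 0.425 to 0.875 m from the base axis. Payload 4.7 kg.
Tool frame: the origin (TCP) lies between the finger pads; the fingertips stand 8 mm ahead of it and the grasp point (between the pads) lies 11 mm behind it (env.tip_extent is the distance from the TCP to the fingertips, in m); z points along the fingers, y is the line along which they close (so a half turn about z gives the same grasp; the last joint's range is limited). The gripper opens to 87 mm and grips with 3 to 60 N. Pads are 19 mm wide; open, the fingers measure 117 mm over their backs; the gripper's body (75 mm by 190 mm) begins 51 mm behind the grasp point.
Start: joints at [0.808, 18.392, -4.016, 83.108, 1.295, 78.541, -3.26], TCP at [0.65, -0, 0.231] pointing down, gripper open.
Joint ranges: [-163.93, 163.93], [-17.29, 119.83], [-79.2, 71.16], [3.27, 140.29], [-89.18, 269.18], [5.43, 117.66], [-154.24, 154.24]. Speed limits (degrees/s): [147.25, 147.25, 180, 180, 180, 180, 180].

INTERFACE

Orientations are given as [roll, pitch, yaw] about the fixed x, y, z axes, in that order (R = Rz(yaw) Ry(pitch) Rx(roll)).
In Python, from cell import sensors, vision, workorder, env gives the robot as it stands.
- The arm moves only by the tool drive_tool, never from a script. Its argument "moves" is a list of rows, each an object of numbers: "x", "y", "z": the shift along the tool's x, y, z in mm; "rx", "ry", "rz": the turn, a rotation vector about the tool's x, y, z in rad; "fingers": the closure, from -1 (fully open) to 1 (shut). In form: [{"x": .., "y": .., "z": .., "rx": .., "ry": .., "rz": .., "fingers": ..}, ...]. A call has 1 to 20 rows; each row is the pose to reach, as a shift and turn from the pose commanded when the call began, along the tool's axes at that moment; what a row does not reach only later rows make up. A row lasts 1/8 s, in which the tool goes at most 62.5 mm and 10.7 degrees, less where a joint would pass 70% of its speed; a pose out of reach is approached as far as the arm can. A call with a gripper value outside its range is refused whole. The fingers move at their own pace and stop on an object; "force" is the grip in N (left out, the last holds). Time passes only in rows, so rows that repeat a pose let the fingers close. It gives the time, the measured TCP pose, the force, the opening and the grip force at its end, in the units of the state.
- sensors.get_obs(): the state, without advancing time (a new reading comes with each control period).
- vision.read_camera(name): name is "scene" or "side" or "wrist"; returns a dict with "image" (480x640x3 uint8, red, green, blue), "fx", "fy", "cx", "cy" (pixels), "R" (3x3) and "t" (3): a world point X has camera coordinates R X + t. Camera axes: x right, y down, z forward; pixel columns grow to the right and rows downward; lengths in m; the calibration is good to about 2 mm. A picture is of the moment at which its call begins. There is no depth.
- workorder.sign_off(): hands the job in; it is judged then, once.
The state is a dict: "time_s": time; "qpos": joint angles; "joint_velocities": joint speeds; "effort": joint torques, N m; "tool_pos": TCP position; "tool_rot": TCP orientation; "force": force on the tool from outside, world axes, zero at the start; "wrist_torque": the same for the moment, N m; "grip_width": finger opening in m; "grasp_force": force on a finger pad.
Only numpy, scipy, OpenCV 4.12 (cv2) and the standard library are available. Lean on these libraries where they do the work, as an engineer would, in place of code of your own. Each camera call takes 0.05 s, during which the arm holds its last target. There are 200 camera calls.

## Working session

There is one attempt and no reset: what is moved stays moved. The work goes in short steps, Python scripts to look and compute and a tool call to move; the robot and the scene stay as the last step left them, time stands still between calls to the robot, and variables do not carry over. Pictures are saved under pics/ and viewed, at most 10 in all, crops included, and the job is handed in when it is done.

Besides the shell and the picture viewer there is one more tool, called as name([rows], argument=value, ...), one row to a line, values as JSON. drive_tool: Moves the arm, as the interface text tells. Its arguments: {"type":"object","properties":{"moves":{"type":"array"},"force":{"type":"number"}},"required":["moves"]}

```bash
mkdir -p pics; cat > h.py <<'E'
import numpy as np, cv2, json
from cell import sensors, vision, workorder, env
def snap(n,f):
    c=vision.read_camera(n); im=np.array(c.pop("image")); cv2.imwrite(f"pics/{f}.png",im[:,:,::-1])
    json.dump({k:np.array(v).tolist() for k,v in c.items()},open(f"pics/{f}.json","w")); return im
def load(f): return {k:np.array(v) for k,v in json.load(open(f"pics/{f}.json")).items()}
def ray(c,u,v):
    d=c["R"].T@np.array([(u-c["cx"])/c["fx"],(v-c["cy"])/c["fy"],1]); return -c["R"].T@c["t"], d/np.linalg.norm(d)
def tri(obs):
    A=0;b=0
    for c,u,v in obs:
        o,d=ray(c,u,v);P=np.eye(3)-np.outer(d,d);A=A+P;b=b+P@o
    X=np.linalg.solve(A,b); return X,[np.linalg.norm((np.eye(3)-np.outer(ray(*q)[1],ray(*q)[1]))@(X-ray(*q)[0])) for q in obs]
def onz(c,u,v,z): o,d=ray(c,u,v); return o+d*(z-o[2])/d[2]
def proj(c,X): p=c["R"]@np.array(X)+c["t"]; return p[0]/p[2]*c["fx"]+c["cx"],p[1]/p[2]*c["fy"]+c["cy"]
E
python3 - <<'E'
from h import *
for n in ("scene","side","wrist"):
    snap(n,n+"0"); c=load(n+"0"); print(n,-c["R"].T@c["t"])
o=sensors.get_obs(); print(o["tool_pos"],o["tool_rot"],o["grip_width"],env.tip_extent)
E
```

```text
scene [ 0.12362385 -0.66739771  0.74606441]
side [0.38146712 0.66396799 0.66564128]
wrist [0.64970472 0.06692913 0.38367214]
[ 6.49600695e-01 -3.44857596e-05  2.29724502e-01] [-1.79916894e+02  4.40430493e-03  9.00029165e+01] 0.08714161838039056 0.008
```

View pics/scene0.png

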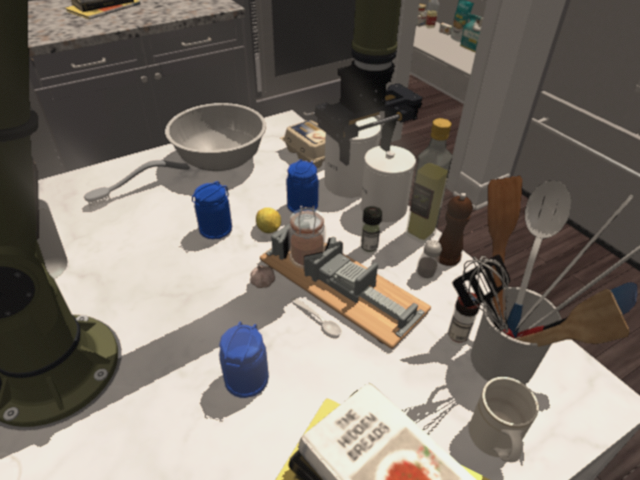

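View pics/side0.png

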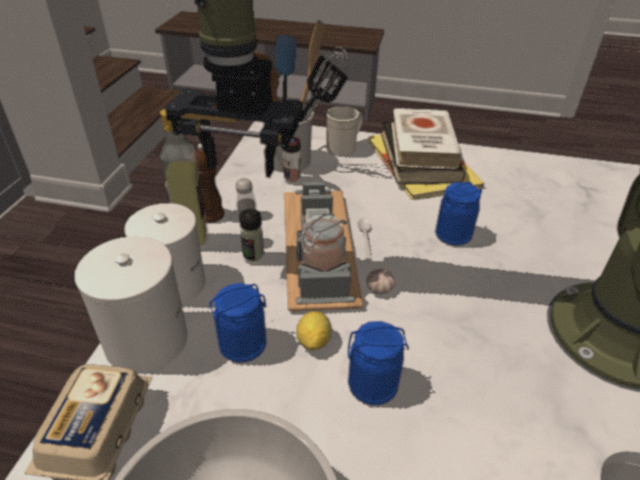

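View pics/wrist0.png

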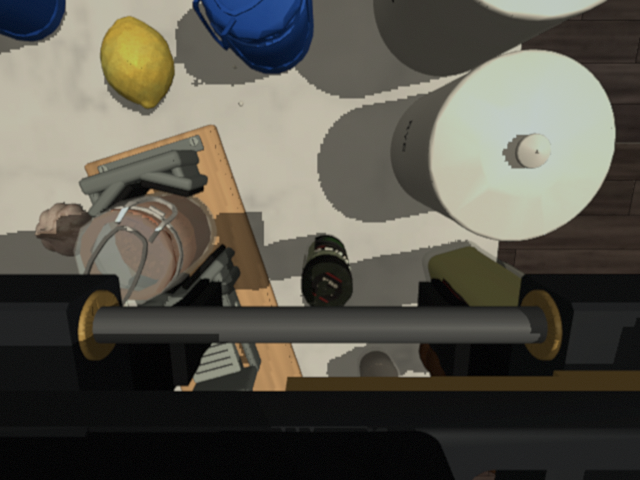

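The scene view shows one clamp: board about (260-430, 240-340), clear jar at (307,232), jaw and paddle at (340,270), end stop at (407,318). The side view has the jar at (325,240) and the end stop at (317,190). The blue jars are look-alikes, at (213,210), (303,187) and (244,360) in the scene view. Next is an enlarged crop of the clamp from both views.

```bash
python3 - <<'E'
from h import *
a=cv2.imread("pics/scene0.png")[225:350,250:440]; b=cv2.imread("pics/side0.png")[175:315,270:370]
a=cv2.resize(a,None,fx=4,fy=4,interpolation=cv2.INTER_CUBIC); b=cv2.resize(b,None,fx=4,fy=4,interpolation=cv2.INTER_CUBIC)
cv2.imwrite("pics/ca.png",a); cv2.imwrite("pics/cb.png",b); print(a.shape,b.shape)
E
```

```text
(500, 760, 3) (560, 400, 3)
```

View pics/ca.png

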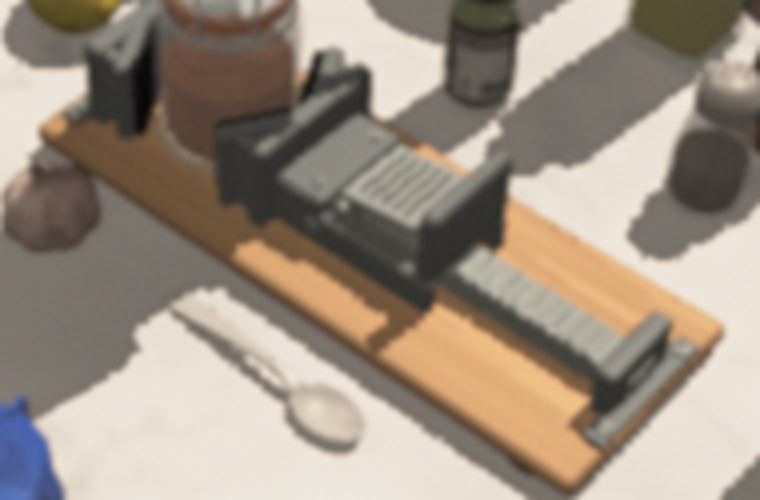

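View pics/cb.png

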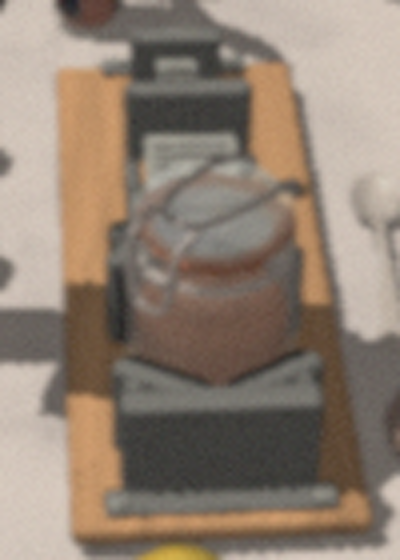

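```bash
python3 - <<'E'
from h import *
from scipy.optimize import least_squares
s=load("scene0");d=load("side0")
S=lambda u,v:(s,250+u/4,225+v/4)
D=lambda u,v:(d,270+u/4,175+v/4)
P={"es-y":(S(575,487),D(290,65)),"es+y":(S(722,330),D(60,70)),"fj-y":(S(40,130),D(370,520)),"wall+y top":(S(505,155),D(128,82)),"wall-y top":(S(430,215),D(250,85))}
for k,v in P.items(): X,r=tri(v); print(k,X.round(4),np.round(r,4))
M=[((.182,-.065,.018),P["es-y"]),((.182,.065,.018),P["es+y"]),((-.166,-.065,.018),P["fj-y"]),((-.166,.065,.018),(D(78,535),))]
def W(p,m): c,n=np.cos(p[2]),np.sin(p[2]); return np.array([p[0]+c*m[0]-n*m[1],p[1]+n*m[0]+c*m[1],m[2]+p[3]])
f=lambda p:np.concatenate([np.subtract(proj(q[0],W(p,m)),q[1:]) for m,o in M for q in o])
r=least_squares(f,[.65,0,-1.57,0]); print(r.x,np.degrees(r.x[2]),f(r.x).round(1))
p=r.x
for n,m in dict(pad=(.032,0,.059),walltop=(.062,0,.084),wy=(.062,.032,.084),wmy=(.062,-.032,.084)).items():
    X=W(p,m); u=proj(s,X);w=proj(d,X); print(n,X.round(4),"ca",(4*(u[0]-250)).round(),(4*(u[1]-225)).round(),"cb",(4*(w[0]-270)).round(),(4*(w[1]-175)).round())
for n,o in P.items():
    if "wall" in n:
        X=tri(o)[0]-[p[0],p[1],0]; c,k=np.cos(p[2]),np.sin(p[2]); print(n,"clamp",(c*X[0]+k*X[1]).round(4),(-k*X[0]+c*X[1]).round(4),X[2].round(4))
E
```

```text
es-y [ 0.5271 -0.2806  0.0145] [0.0035 0.0035]
es+y [ 0.6476 -0.2436  0.0143] [0.001 0.001]
fj-y [0.4297 0.0503 0.0134] [0.0015 0.0015]
wall+y top [ 0.5839 -0.1461  0.0825] [0.0002 0.0002]
wall-y top [ 0.5277 -0.1605  0.0821] [0.0028 0.0028]
[ 0.53637019 -0.08871927 -1.27956408 -0.00394921] -73.31362158422336 [-1.6  1.8 -0.9 -0.9  1.1  0.  -1.7 -0.6 -2.3  0.2  1.   0.2 -1.9 -0.2]
pad [ 0.5456 -0.1194  0.0551] ca 403.0 191.0 cb 191.0 169.0
walltop [ 0.5542 -0.1481  0.0801] ca 456.0 184.0 cb 187.0 92.0
wy [ 0.5848 -0.1389  0.0801] ca 497.0 149.0 cb 122.0 94.0
wmy [ 0.5235 -0.1573  0.0801] ca 413.0 220.0 cb 252.0 90.0
wall+y top clamp 0.0686 0.029 0.0825
wall-y top clamp 0.0663 -0.0289 0.0821
```

The crops confirm the choice: the ribbed paddle is at ca (403,190), and the push wall top runs (430,215)-(505,155). The fitted pose predicts both to about 2 mm. Before moving I'll check the tall things nearby.

```bash
python3 - <<'E'
from h import *
s=load("scene0");d=load("side0")
p=[.5364,-.0887,-1.2796];c,k=np.cos(p[2]),np.sin(p[2])
def cl(X): x,y=X[0]-p[0],X[1]-p[1]; return np.round([c*x+k*y,-k*x+c*y,X[2]],3)
for n,u,v in (("bottle",422,237),("spice1",370,248),("salt",428,275),("spice0",460,340),("holder",508,380),("pepper",450,263)): X=onz(s,u,v,0);print(n,X.round(3),cl(X))
for z in (.15,.2,.25): X=onz(s,468,300,z);print("whisk left",z,X.round(3),cl(X))
X,r=tri([(s,483,262),(d,325,62)]);print("whisk/black top",X,r,cl(X))
E
```

```text
bottle [ 0.783 -0.064  0.   ] [0.047 0.243 0.   ]
spice1 [ 0.659 -0.034  0.   ] [-0.017  0.134  0.   ]
salt [ 0.714 -0.164  0.   ] [0.123 0.149 0.   ]
spice0 [ 0.653 -0.324  0.   ] [0.259 0.045 0.   ]
holder [ 0.665 -0.429 -0.   ] [ 0.363  0.025 -0.   ]
pepper [ 0.779 -0.161  0.   ] [0.138 0.211 0.   ]
whisk left 0.15 [ 0.613 -0.341  0.15 ] [0.263 0.001 0.15 ]
whisk left 0.2 [ 0.572 -0.368  0.2  ] [ 0.278 -0.046  0.2  ]
whisk left 0.25 [ 0.531 -0.396  0.25 ] [ 0.292 -0.093  0.25 ]
whisk/black top [ 0.58696517 -0.36348112  0.2671806 ] [np.float64(0.0016662047628543486), np.float64(0.001666204762854173)] [ 0.278 -0.03   0.267]
```

drive_tool([
  {"x": -40, "y": -40, "z": 0, "rz": -0.1, "fingers": 1},
  {"x": -80, "y": -70, "z": 0, "rz": -0.2, "fingers": 1},
  {"x": -110, "y": -100, "z": 0, "rz": -0.29, "fingers": 1},
  {"x": -131, "y": -101, "z": 0, "rz": -0.29, "fingers": 1},
  {"x": -131, "y": -101, "z": 0, "rz": -0.29, "fingers": 1},
  {"x": -131, "y": -101, "z": 0, "rz": -0.29, "fingers": 1},
])

```text
invalid input at $.moves[0]: expected keys x, y, z, rx, ry, rz, fingers
```

drive_tool([
  {"x": -40, "y": -40, "z": 0, "rx": 0, "ry": 0, "rz": -0.1, "fingers": 1},
  {"x": -80, "y": -70, "z": 0, "rx": 0, "ry": 0, "rz": -0.2, "fingers": 1},
  {"x": -110, "y": -100, "z": 0, "rx": 0, "ry": 0, "rz": -0.29, "fingers": 1},
  {"x": -131, "y": -101, "z": 0, "rx": 0, "ry": 0, "rz": -0.29, "fingers": 1},
  {"x": -131, "y": -101, "z": 50, "rx": 0, "ry": 0, "rz": -0.29, "fingers": 1},
  {"x": -131, "y": -101, "z": 100, "rx": 0, "ry": 0, "rz": -0.29, "fingers": 1},
  {"x": -131, "y": -101, "z": 120, "rx": 0, "ry": 0, "rz": -0.29, "fingers": 1},
  {"x": -131, "y": -101, "z": 120, "rx": 0, "ry": 0, "rz": -0.29, "fingers": 1},
  {"x": -131, "y": -101, "z": 120, "rx": 0, "ry": 0, "rz": -0.29, "fingers": 1},
])

```text
time_s: 1.27
tool_pos: [0.5499, -0.1312, 0.1118]
tool_rot: [179.9, 0.1, 106.6]
force: [-0.3, -0.4, 0.2]
grip_width: 0.0058
grasp_force: 0.0
```

```bash
python3 - <<'E'
from h import *
for n in ("scene","side"): snap(n,n+"1")
o=sensors.get_obs(); print(o["time_s"],o["tool_pos"],o["tool_rot"],o["force"],o["grip_width"])
a=cv2.imread("pics/scene1.png")[180:330,270:450]; b=cv2.imread("pics/side1.png")[130:280,260:380]
r=lambda i,f:cv2.resize(i,None,fx=f,fy=f,interpolation=cv2.INTER_CUBIC)
im=np.hstack([r(a,2.6),r(b,2.6)]);cv2.imwrite("pics/c1.png",im);print(im.shape)
E
```

```text
1.375 [ 0.55015418 -0.1312318   0.11219699] [1.79855314e+02 7.85886085e-02 1.06619005e+02] [-0.08723659  0.05941906  0.54066178] 0.0018756253392915808
(390, 780, 3)
```

View pics/c1.png

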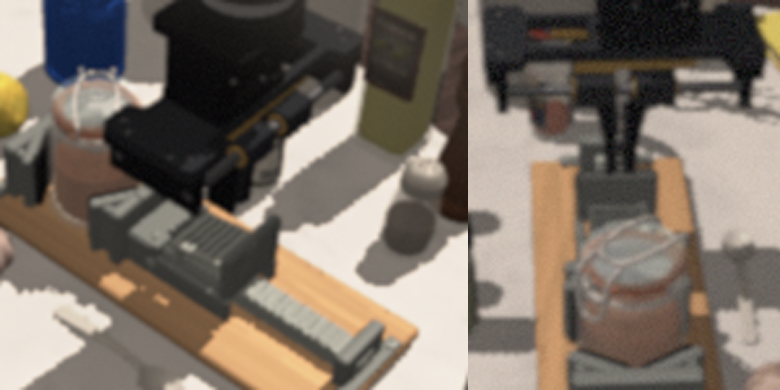

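The side view (right) shows the closed fingertips at (622,172), centred over the clamp. The jar is upright and untouched. Descending now.

drive_tool([
  {"x": 3, "y": 0, "z": 15, "rx": 0, "ry": 0, "rz": 0, "fingers": 1},
  {"x": 3, "y": 0, "z": 30, "rx": 0, "ry": 0, "rz": 0, "fingers": 1},
  {"x": 3, "y": 0, "z": 40, "rx": 0, "ry": 0, "rz": 0, "fingers": 1},
  {"x": 3, "y": 0, "z": 43, "rx": 0, "ry": 0, "rz": 0, "fingers": 1},
  {"x": 3, "y": 0, "z": 46, "rx": 0, "ry": 0, "rz": 0, "fingers": 1},
  {"x": 3, "y": 0, "z": 46, "rx": 0, "ry": 0, "rz": 0, "fingers": 1},
])

```text
time_s: 2.12
tool_pos: [0.5483, -0.1286, 0.0648]
tool_rot: [180.0, 0.0, 106.6]
force: [-1.4, -2.5, 3.2]
grip_width: 0.0006
grasp_force: 1.1
```

drive_tool([
  {"x": 0, "y": 0, "z": 2, "rx": 0, "ry": 0, "rz": 0, "fingers": 1},
  {"x": 0, "y": 0, "z": 4, "rx": 0, "ry": 0, "rz": 0, "fingers": 1},
  {"x": 0, "y": 0, "z": 5, "rx": 0, "ry": 0, "rz": 0, "fingers": 1},
  {"x": 0, "y": 0, "z": 5, "rx": 0, "ry": 0, "rz": 0, "fingers": 1},
])

```text
time_s: 2.62
tool_pos: [0.549, -0.1293, 0.0605]
tool_rot: [179.9, 0.1, 106.6]
force: [-1.0, -2.8, 5.9]
grip_width: 0.0001
grasp_force: 2.8
```

drive_tool([
  {"x": 0, "y": 0, "z": 2, "rx": 0, "ry": 0, "rz": 0, "fingers": 1},
  {"x": 0, "y": 0, "z": 4, "rx": 0, "ry": 0, "rz": 0, "fingers": 1},
  {"x": 0, "y": 0, "z": 5, "rx": 0, "ry": 0, "rz": 0, "fingers": 1},
  {"x": 0, "y": 0, "z": 5, "rx": 0, "ry": 0, "rz": 0, "fingers": 1},
])

```text
time_s: 3.12
tool_pos: [0.5494, -0.1298, 0.0575]
tool_rot: [179.9, 0.2, 106.6]
force: [-3.9, -3.5, 16.1]
grip_width: 0.0004
grasp_force: 8.3
```

The force jumped to 16 N with the tip at 49.5 mm, so the paddle is right down. Pushing now.

drive_tool([
  {"x": -4, "y": 0, "z": 0, "rx": 0, "ry": 0, "rz": 0, "fingers": 1},
  {"x": -8, "y": 0, "z": 0, "rx": 0, "ry": 0, "rz": 0, "fingers": 1},
  {"x": -12, "y": 0, "z": 0, "rx": 0, "ry": 0, "rz": 0, "fingers": 1},
  {"x": -16, "y": 0, "z": 0, "rx": 0, "ry": 0, "rz": 0, "fingers": 1},
  {"x": -20, "y": 0, "z": 0, "rx": 0, "ry": 0, "rz": 0, "fingers": 1},
  {"x": -24, "y": 0, "z": 0, "rx": 0, "ry": 0, "rz": 0, "fingers": 1},
  {"x": -28, "y": 0, "z": 0, "rx": 0, "ry": 0, "rz": 0, "fingers": 1},
])

```text
time_s: 4.0
tool_pos: [0.5566, -0.1541, 0.0573]
tool_rot: [179.9, -0.1, 106.6]
force: [-6.1, 1.1, 18.7]
grip_width: 0.0002
grasp_force: 8.8
```

drive_tool([
  {"x": -5, "y": 0, "z": 0, "rx": 0, "ry": 0, "rz": 0, "fingers": 1},
  {"x": -10, "y": 0, "z": 0, "rx": 0, "ry": 0, "rz": 0, "fingers": 1},
  {"x": -15, "y": 0, "z": 0, "rx": 0, "ry": 0, "rz": 0, "fingers": 1},
  {"x": -20, "y": 0, "z": 0, "rx": 0, "ry": 0, "rz": 0, "fingers": 1},
  {"x": -25, "y": 0, "z": 0, "rx": 0, "ry": 0, "rz": 0, "fingers": 1},
  {"x": -30, "y": 0, "z": 0, "rx": 0, "ry": 0, "rz": 0, "fingers": 1},
  {"x": -35, "y": 0, "z": 0, "rx": 0, "ry": 0, "rz": 0, "fingers": 1},
  {"x": -40, "y": 0, "z": 0, "rx": 0, "ry": 0, "rz": 0, "fingers": 1},
  {"x": -45, "y": 0, "z": 0, "rx": 0, "ry": 0, "rz": 0, "fingers": 1},
  {"x": -45, "y": 0, "z": 0, "rx": 0, "ry": 0, "rz": 0, "fingers": 1},
])

```text
time_s: 5.25
tool_pos: [0.5697, -0.1984, 0.0575]
tool_rot: [179.9, 0.0, 106.6]
force: [-4.7, 0.0, 17.0]
grip_width: 0.0005
grasp_force: 8.2
```

drive_tool([
  {"x": -4, "y": 0, "z": 0, "rx": 0, "ry": 0, "rz": 0, "fingers": 1},
  {"x": -8, "y": 0, "z": 0, "rx": 0, "ry": 0, "rz": 0, "fingers": 1},
  {"x": -12, "y": 0, "z": 0, "rx": 0, "ry": 0, "rz": 0, "fingers": 1},
  {"x": -15, "y": 0, "z": 0, "rx": 0, "ry": 0, "rz": 0, "fingers": 1},
  {"x": -17, "y": 0, "z": 0, "rx": 0, "ry": 0, "rz": 0, "fingers": 1},
  {"x": -17, "y": 0, "z": 0, "rx": 0, "ry": 0, "rz": 0, "fingers": 1},
])

```text
time_s: 6.0
tool_pos: [0.574, -0.2129, 0.0574]
tool_rot: [180.0, -0.1, 106.6]
force: [-6.9, 4.0, 17.6]
grip_width: 0.0002
grasp_force: 8.7
```

drive_tool([
  {"x": -3, "y": 0, "z": 0, "rx": 0, "ry": 0, "rz": 0, "fingers": 1},
  {"x": -6, "y": 0, "z": 0, "rx": 0, "ry": 0, "rz": 0, "fingers": 1},
  {"x": -8, "y": 0, "z": 0, "rx": 0, "ry": 0, "rz": 0, "fingers": 1},
  {"x": -8, "y": 0, "z": 0, "rx": 0, "ry": 0, "rz": 0, "fingers": 1},
])

```text
time_s: 6.5
tool_pos: [0.5775, -0.2186, 0.0566]
tool_rot: [179.8, -0.2, 106.7]
force: [-3.8, 5.5, 13.1]
grip_width: 0.0003
grasp_force: 6.7
```

drive_tool([
  {"x": -3, "y": 0, "z": 0, "rx": 0, "ry": 0, "rz": 0, "fingers": 1},
  {"x": -6, "y": 0, "z": 0, "rx": 0, "ry": 0, "rz": 0, "fingers": 1},
  {"x": -6, "y": 0, "z": 0, "rx": 0, "ry": 0, "rz": 0, "fingers": 1},
])

```text
time_s: 6.88
tool_pos: [0.5776, -0.2187, 0.0565]
tool_rot: [-180.0, -0.7, 106.9]
force: [-10.8, 16.4, 20.4]
grip_width: 0.0007
grasp_force: 14.4
```

```bash
python3 - <<'E'
from h import *
for n in ("scene","side"): snap(n,n+"2")
o=sensors.get_obs(); print(o["tool_pos"],o["force"])
a=cv2.imread("pics/scene2.png")[200:350,270:450]; b=cv2.imread("pics/side2.png")[130:280,260:380]
r=lambda i,f:cv2.resize(i,None,fx=f,fy=f,interpolation=cv2.INTER_CUBIC)
cv2.imwrite("pics/c2.png",np.hstack([r(a,2.6),r(b,2.6)]))
E
```

```text
[ 0.57758404 -0.2186757   0.05652231] [-10.93411297  15.52913458  20.94417104]
```

View pics/c2.png

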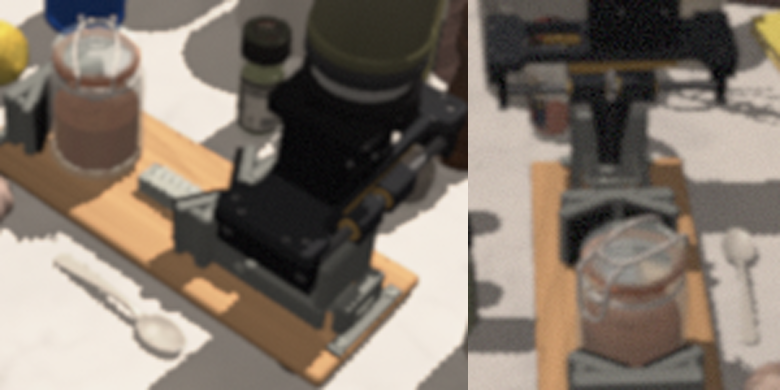

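The jaw stands at the end-stop bracket (scene crop about (340,300)), and the jar is still standing at (97,110). The tip is stalled on the wall at about 18 N. I'll ease that off, then lift straight up.

drive_tool([
  {"x": 3, "y": 0, "z": -2, "rx": 0, "ry": 0, "rz": 0, "fingers": 1},
  {"x": 4, "y": 0, "z": -6, "rx": 0, "ry": 0, "rz": 0, "fingers": 1},
  {"x": 5, "y": 0, "z": -12, "rx": 0, "ry": 0, "rz": 0, "fingers": 1},
  {"x": 6, "y": 0, "z": -20, "rx": 0, "ry": 0, "rz": 0, "fingers": 1},
  {"x": 7, "y": 0, "z": -40, "rx": 0, "ry": 0, "rz": 0, "fingers": 1},
  {"x": 7, "y": 0, "z": -80, "rx": 0, "ry": 0, "rz": 0, "fingers": 1},
  {"x": 7, "y": 0, "z": -130, "rx": 0, "ry": 0, "rz": 0, "fingers": 1},
  {"x": 7, "y": 0, "z": -180, "rx": 0, "ry": 0, "rz": 0, "fingers": 1},
  {"x": 7, "y": 0, "z": -180, "rx": 0, "ry": 0, "rz": 0, "fingers": 1},
  {"x": 7, "y": 0, "z": -180, "rx": 0, "ry": 0, "rz": 0, "fingers": 1},
])

```text
time_s: 8.22
tool_pos: [0.5759, -0.2226, 0.2357]
tool_rot: [179.9, 0.1, 106.5]
force: [-0.2, 1.5, -0.5]
grip_width: 0.0003
grasp_force: 0.0
```

```bash
python3 - <<'E'
from h import *
for n in ("scene","side"): snap(n,n+"3")
o=sensors.get_obs(); print(o["time_s"],o["tool_pos"],o["force"])
a=cv2.imread("pics/scene3.png")[200:350,270:450]; b=cv2.imread("pics/side3.png")[130:280,260:380]
r=lambda i,f:cv2.resize(i,None,fx=f,fy=f,interpolation=cv2.INTER_CUBIC)
cv2.imwrite("pics/c3.png",np.hstack([r(a,2.6),r(b,2.6)]))
E
```

```text
8.325 [ 0.57517444 -0.22170103  0.23367737] [-0.79372278 -0.33233455 -0.49491946]
```

View pics/c3.png

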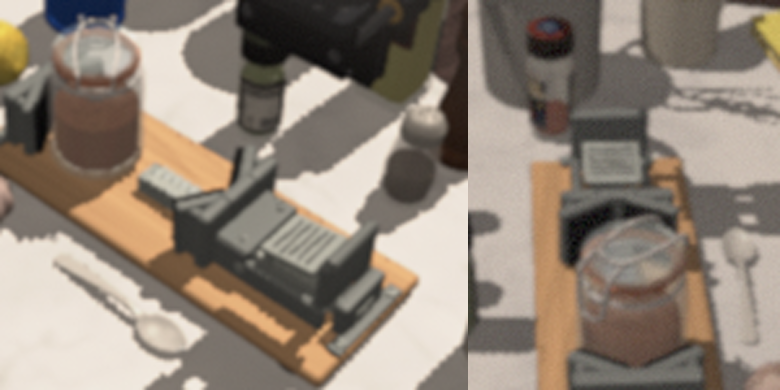

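```bash
python3 - <<'E'
from h import *
s=load("scene3");d=load("side3")
X,r=tri([(s,270+375/2.6,200+225/2.6),(d,260+(573-468)/2.6,130+110/2.6)]);D=X-[.5839,-.1461,.0825]
print(X,r,D,D[0]*.2875-D[1]*-.0-D[1]*.958)
E
```

```text
[ 0.60802043 -0.22887615  0.08156152] [np.float64(0.0004124535453500194), np.float64(0.00041245354534998096)] [ 0.02412043 -0.08277615 -0.00093848] 0.08623417161447212
```

The wall moved 86 mm along the clamp, so the jaw is fully back. The paddle is up, with its ribs visible at (305,245) in the scene crop, and the jar is standing in place.

```bash
python3 -c "
from cell import workorder
print(workorder.sign_off())"
```

```text
the job is handed in; nothing more can be done
None
```

The job is handed in (the sign-off gave no verdict): the jaw is fully back at the end stop (measured travel 86 mm), the paddle has sprung up, the jar is still standing in its place, and I saw nothing round the clamp disturbed.

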